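Swap two keyed tube blocks between their stations

TASK

The two aluminium tube blocks, one with two wide wells and one with eight narrow wells, are in each other's stations: swap them, so that each ends seated flat in the station that the other stood in, its cut corner at that station's corner post. The two stations leave different sides of a block free to grip, so put the blocks down on the bench in between and take them again the other way; set them down rather than drop them, and do not knock the glass and plastic ware standing around.

Things in the scene. Friction and masses are not known exactly. Their poses are not given: they have to be found in the camera images.
- wide_block_centre (a point): Loose aluminium tube block, 62 mm (its x) by 46 mm (its y), 66 mm tall, 0.23 to 0.46 kg, with two wells 22 mm wide in its flat top. Its +x +y upright corner is cut out over the full height (12 x 12 mm). The point is at the centre of the footprint, half-way up (33 mm above the underside); x along the 62 mm sides, z up. It starts seated in the side-cheek station.
- narrow_block_centre (a point): Loose aluminium tube block, 62 mm (its x) by 46 mm (its y), 56 mm tall, 0.23 to 0.46 kg, with eight wells 8 mm wide in two rows of four in its flat top. Its +x +y upright corner is cut out over the full height (12 x 12 mm). The point is at the centre of the footprint, half-way up (28 mm above the underside); x along the 62 mm sides, z up. It starts seated in the end-cheek station.
- wide_block_notch (a point): Middle of the cut corner of the block with two wide wells: 25 mm along x and 17 mm along y from its centre, half-way up.
- narrow_block_notch (a point): Middle of the cut corner of the block with eight narrow wells: 25 mm along x and 17 mm along y from its centre, half-way up.
- side_station_nest (a point): Centre of the side-cheek station's nest floor, 10 mm above the bench. The nest is 70 mm (x) by 54 mm (y): 4 mm play on each side of a block. z up; a seated block's axes are parallel to these, the same way round. The two sides without cheeks have only a lip 4 mm high, 4 mm wide; here a block can be gripped only across its 62 mm length, a finger at each end.
- end_station_nest (a point): Centre of the end-cheek station's nest floor, 10 mm above the bench. The nest is 70 mm (x) by 54 mm (y): 4 mm play on each side of a block. z up; a seated block's axes are parallel to these, the same way round. The two sides without cheeks have only a lip 4 mm high, 4 mm wide; here a block can be gripped only across its 46 mm width, a finger on each long side.
- side_station: The side-cheek station, fixed: grey base 86 x 78 mm, 10 mm high, origin under its centre, axes as its nest. Dark grey cheeks 8 mm thick, rising 74 mm above the nest floor (higher than the blocks), stand along both long sides (+y and -y): no room for fingers there. Stations vary in place (left or right) and turn up to 0.6 rad.
- end_station: The end-cheek station, fixed: grey base 94 x 70 mm, 10 mm high, origin under its centre, axes as its nest. Dark grey cheeks 8 mm thick, rising 74 mm above the nest floor (higher than the blocks), stand along both short ends (+x and -x): no room for fingers there. Stations vary in place (left or right) and turn up to 0.6 rad.
- side_station_post (a point): Where a seated block's cut corner belongs in the side-cheek station, at floor level: 25 mm along x and 17 mm along y from the nest's centre. A steel post as high as the cheeks fills this corner of the nest with 4 mm play to the cut, so a block goes down only with its cut corner here.
- end_station_post (a point): Where a seated block's cut corner belongs in the end-cheek station, at floor level: 25 mm along x and 17 mm along y from the nest's centre. A steel post as high as the cheeks fills this corner of the nest with 4 mm play to the cut, so a block goes down only with its cut corner here.
- wash_bottle_centre (a point): Bystander, loose: white squeeze wash bottle, body 67 mm in diameter, 183 mm tall with its bent spout, which reaches 61 mm from the body's axis towards -y. The point is on the body's axis, 80 mm up.
- cylinder_centre (a point): Bystander, loose: clear measuring cylinder, tube 31 mm in diameter, hexagonal foot 55 x 64 mm, 188 mm tall. The point is on its axis, half-way up.
- beaker_centre (a point): Bystander, loose: clear beaker, 75 mm over the lip, 100 mm tall. The point is on its axis, half-way up.
- wash_bottle: The wash bottle again; origin on the bench under it, 13.5 mm towards -y from the body's axis.
- wide_block: The block with two wide wells again; origin at the centre of its underside.
- narrow_block: The block with eight narrow wells again; origin at the centre of its underside.
- flask_centre (a point): Fixed: clear conical filter flask, 125 mm in diameter at the foot, 205 mm tall. The point is on its axis, 100 mm up.

How it is judged:
At the end, for the whole second after the job is handed in: Wide-well block in the end-cheek station, narrow-well block in the side-cheek station, each within 9 mm of the nest centre, cut corner within 15 mm of its place at the post, resting on the nest floor (height within 3 mm), upright within 0.06 rad and at rest (horizontal distance between wide_block_centre and end_station_nest below 0.009 m and horizontal distance between wide_block_notch and end_station_post below 0.015 m and z of wide_block_centre in the frame of end_station_nest between 0.03 and 0.036 m and angle between each of wide_block_centre, narrow_block_centre's own z axis and vertical below 0.06 rad and linear speed of each of wide_block, narrow_block below 0.02 m/s and horizontal distance between narrow_block_centre and side_station_nest below 0.009 m and horizontal distance between narrow_block_notch and side_station_post below 0.015 m and z of narrow_block_centre in the frame of side_station_nest between 0.025 and 0.031 m); the robot touches nothing.
It fails at once if the wash bottle is knocked: moved more than 25 mm or tipped (distance of wash_bottle_centre from where it was at the start of the episode above 0.025 m or angle between wash_bottle_centre's own z axis and vertical above 0.35 rad).
It fails at once if the measuring cylinder is knocked: moved more than 25 mm or tipped (distance of cylinder_centre from where it was at the start of the episode above 0.025 m or angle between cylinder_centre's own z axis and vertical above 0.35 rad).
It fails at once if the beaker is knocked: moved more than 25 mm or tipped (distance of beaker_centre from where it was at the start of the episode above 0.025 m or angle between beaker_centre's own z axis and vertical above 0.35 rad).
It fails at once if the wide block is dropped: it falls out of the fingers faster than 0.4 m/s (contact force between the fingers and wide_block below 0.05 N and linear speed of wide_block above 0.4 m/s).
It fails at once if the narrow block is dropped: it falls out of the fingers faster than 0.4 m/s (contact force between the fingers and narrow_block below 0.05 N and linear speed of narrow_block above 0.4 m/s).
It also fails if it takes over 72 s, if anything falls off the work surface, if the arm or the gripper's body presses on something with over 40 N, if the wrist force passes 120 N, or if a joint passes its speed limit or range.

ROBOT

A 6-joint arm with a two-finger parallel gripper is mounted at the origin on a cart in front of the work surface, level with it; the furniture and walls round the work are solid. World frame = base frame: x ahead of the robot, y to its left, z up, the work surface at z = 0. Lengths are in m, angles in rad, forces in N, time in s.
With the tool pointing down it reaches from about 0.25 to 0.775 m from the base axis. Payload 8.9 kg.
Tool frame: the origin (TCP) lies midway between the tips of the shut fingers; the grasp point (between the pads) lies 19 mm behind it; z points along the fingers, y is the line along which they close (so a half turn about z gives the same grasp; the last joint's range is limited). The gripper opens to 85 mm and grips with 20 to 120 N. Pads are 22 mm wide; open, the fingers measure 114 mm over their backs; the gripper's body (76 mm by 85 mm) begins 54 mm behind the grasp point. The pads swing forward as they close: fully open they stand 13 mm farther back than shut.
Start: joints at [-1.316, 0.291, -0.153, 1.127, 0, 1.431], TCP at [0.201, -0.485, 0.231] pointing down, gripper open.
Joint ranges: [-2.52, 2.52], [-0.91, 1.74], [-1.3, 1.37], [-1.96, 2.02], [-1.52, 1.47], [-3.14, 3.14]. Speed limits (rad/s): [2.22, 2.22, 2.79, 3.14, 3.14, 3.14].

INTERFACE

Orientations are given as a rotation vector (axis times angle).
In Python, from cell import r gives the robot as it stands. The module is installed in compiled form; this text tells all that it offers.
- The arm moves only by the tool send_rows, never from a script. Its argument "increments" is one flat list of numbers, 5 for each row, row after row: the opening, from 0 (shut) to 1 (fully open), then the shift along the tool's x, y, z in units of 30 mm (1.0 is 30 mm), then the turn about the tool's z in degrees. In form: [hand, dx, dy, dz, twist, hand, dx, dy, dz, twist, ...]. A call has 1 to 12 rows; each row is the pose to reach, as a shift and turn from the pose commanded when the call began, along the tool's axes at that moment; what a row does not reach only later rows make up. A row lasts 1/8 s, in which the tool goes at most 62.5 mm and 10.7 degrees, less where a joint would pass 70% of its speed; a pose out of reach is approached as far as the arm can. A call with a gripper value outside its range is refused whole. The fingers move at their own pace and stop on an object; "grip_force" is the grip in N (left out, the last holds). Time passes only in rows, so rows that repeat a pose let the fingers close. It gives the time, the measured TCP pose, the force, the opening and the grip force at its end, in the units of the state.
- r.observe(): the state, without advancing time (a new reading comes with each control period).
- r.get_image(name): name is "scene" or "side" or "wrist"; returns the picture (400x640x3 uint8, red, green, blue); there is no depth.
- r.calibration(name): a dict with "fx", "fy", "cx", "cy" (pixels), "rvec" (rotation vector, rad) and "tvec" (3), from world to camera coordinates, as OpenCV has them; the wrist camera has in their place "tool_from_camera" (4x4, takes a point from camera to tool coordinates, whose origin is the TCP and whose axes are the flange's). Camera axes: x right, y down, z forward; pixel columns grow to the right and rows downward; lengths in m; the calibration is good to about 2 mm. A picture is of the moment at which its call begins: read the wrist's pose just before it. calibration takes no time and is no camera call.
- r.close_job(): hands the job in; it is judged then, once.
The state is a dict: "t": time; "joints": joint angles; "joint_velocities": joint speeds; "joint_efforts": joint torques, N m; "position": TCP position; "orientation": TCP orientation; "contact_force": force on the tool from outside, world axes, zero at the start; "ft_torque": the same for the moment, N m; "gripper_width": finger opening in m; "finger_force": force on a finger pad.
Only numpy, scipy, OpenCV 4.12 (cv2) and the standard library are available. Lean on these libraries where they do the work, as an engineer would, in place of code of your own. Each camera call takes 0.05 s, during which the arm holds its last target. There are 200 camera calls.

## Working session

There is one attempt and no reset: what is moved stays moved. The work goes in short steps, Python scripts to look and compute and a tool call to move; the robot and the scene stay as the last step left them, time stands still between calls to the robot, and variables do not carry over. Pictures are saved under pics/ and viewed, at most 10 in all, crops included, and the job is handed in when it is done.

Besides the shell and the picture viewer there is one more tool, called after "Emit:" as name(argument=value, ...) on one line, values as JSON. send_rows: Moves the arm, as the interface text tells. Its arguments: {"type":"object","properties":{"increments":{"type":"array","items":{"type":"number"}},"grip_force":{"type":"number"}},"required":["increments"]}

```bash
mkdir -p pics; python3 - <<'E'
from cell import r
import cv2,numpy as np
s=r.observe();print(s)
for n in ("scene","side","wrist"):
    c=r.calibration(n);print(n,c)
    cv2.imwrite(f"pics/{n}0.png",r.get_image(n)[:,:,::-1])
E
```

```text
{'t': 0.0, 'joints': array([-1.31629275e+00,  2.91319332e-01, -1.54060153e-01,  1.12670602e+00,
       -1.99437140e-05,  1.43150876e+00]), 'joint_velocities': array([-0.00034073, -0.00082298,  0.00023545, -0.00219578, -0.00131251,
        0.00126296]), 'joint_efforts': array([-4.86592617e-03, -5.37137783e+01,  3.31374371e+01,  1.58521836e-02,
       -3.90946288e-04,  2.85749664e-06]), 'position': array([ 0.20133798, -0.4844161 ,  0.23073671]), 'orientation': array([-3.07963166e+00, -6.14325148e-01,  1.47808608e-04]), 'contact_force': array([-0.27274096, -0.49220251,  0.89492355]), 'ft_torque': array([ 0.00580972,  0.05162052, -0.01489059]), 'finger_force': 0.0, 'gripper_width': 0.08535444622282051}
scene {'fx': 372.32535699135025, 'fy': 372.32535699135025, 'cx': 322.7044578131003, 'cy': 193.5351382222902, 'rvec': array([ 0.81106282, -2.6279057 ,  1.01537481]), 'tvec': array([0.4322361 , 0.28679881, 0.94831575])}
side {'fx': 480.9398108067791, 'fy': 480.9398108067791, 'cx': 325.82861127387355, 'cy': 198.93940585821082, 'rvec': array([ 1.9865849 , -0.17054097,  0.07599356]), 'tvec': array([-0.5140211 ,  0.12068775,  1.20401253])}
wrist {'fx': 333.65822472616577, 'fy': 333.65822472616577, 'cx': 312.6068581830311, 'cy': 207.36349444016503, 'tool_from_camera': array([[-3.06766140e-04, -9.61062181e-01, -2.76332030e-01,
         7.09892809e-02],
       [ 9.99999685e-01, -4.97235259e-04,  6.19211459e-04,
        -8.98662176e-04],
       [-7.32502744e-04, -2.76331753e-01,  9.61062030e-01,
        -1.42170611e-01],
       [ 0.00000000e+00,  0.00000000e+00,  0.00000000e+00,
         1.00000000e+00]])}
```

View pics/scene0.png

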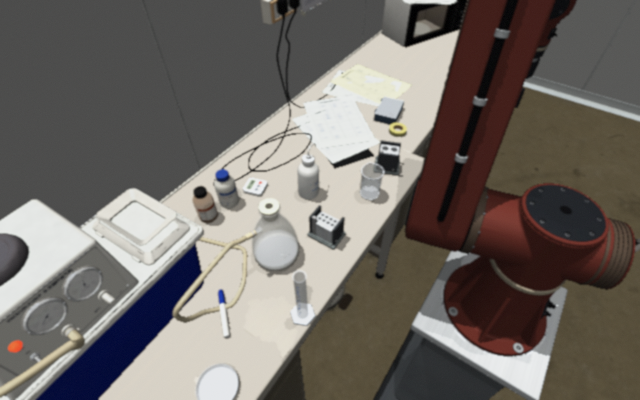

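View pics/side0.png

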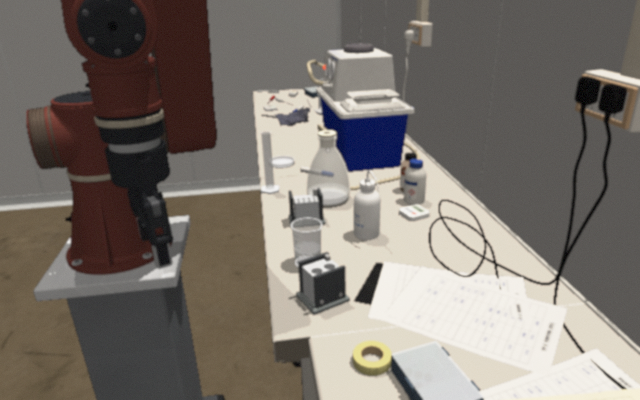

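```bash
cat > h.py <<'E'
from cell import r
import numpy as np,cv2
from scipy.spatial.transform import Rotation as R
def cam(n,s=None):
    c=r.calibration(n);K=np.array([[c['fx'],0,c['cx']],[0,c['fy'],c['cy']],[0,0,1]])
    if n=="wrist":
        T=np.eye(4);T[:3,:3]=R.from_rotvec(s['orientation']).as_matrix();T[:3,3]=s['position']
        W=T@c['tool_from_camera'];Rc=W[:3,:3].T;t=-Rc@W[:3,3]
    else: Rc=R.from_rotvec(c['rvec']).as_matrix();t=np.array(c['tvec'])
    return K,Rc,t
def ray(C,uv,z):
    K,Rc,t=C;o=-Rc.T@t;d=Rc.T@np.linalg.inv(K)@[uv[0],uv[1],1];return o+d*(z-o[2])/d[2]
def proj(C,p):
    K,Rc,t=C;q=K@(Rc@np.asarray(p)+t);return q[:2]/q[2]
def tool(s): return R.from_rotvec(s['orientation']).as_matrix()
def yawy(s): # direction of tool y in world, deg
    m=tool(s);return np.degrees(np.arctan2(m[1,1],m[0,1]))
def go(s,p): # shift in units of 30mm
    return tool(s).T@(np.asarray(p)-s['position'])/0.03
E
python3 - <<'E'
from h import *
np.set_printoptions(precision=3,suppress=True)
S=cam("scene");D=cam("side");s=r.observe()
for n,a,b,z in [("wide",(390,150),(322,265),.076),("narrow",(327,218),(306,193),.066),("bottle",(308,193),(367,233),0),("cyl",(302,315),(268,188),0),("beaker",(371,193),(307,262),0),("flask",(276,255),(328,192),0.02)]:
    print(n,ray(S,a,z),ray(D,b,z))
print(tool(s),yawy(s))
import cv2
a=cv2.imread("pics/scene0.png")
b=cv2.imread("pics/side0.png")
x=cv2.resize(a[120:260,290:430],(400,400),interpolation=cv2.INTER_CUBIC);y=cv2.resize(b[180:320,255:395],(400,400),interpolation=cv2.INTER_CUBIC)
cv2.imwrite("pics/crop0.png",np.hstack([x,y]))
E
```

```text
wide [ 0.461 -0.306  0.076] [ 0.467 -0.301  0.076]
narrow [0.478 0.044 0.066] [0.481 0.089 0.066]
bottle [ 0.615 -0.051  0.   ] [ 0.62 -0.05  0.  ]
cyl [0.387 0.292 0.   ] [0.382 0.306 0.   ]
beaker [ 0.446 -0.166  0.   ] [ 0.451 -0.161  0.   ]
flask [0.542 0.201 0.02 ] [0.557 0.188 0.02 ]
[[ 0.923  0.384 -0.   ]
 [ 0.384 -0.923  0.001]
 [ 0.    -0.001 -1.   ]] -67.43847384999113
```

View pics/crop0.png

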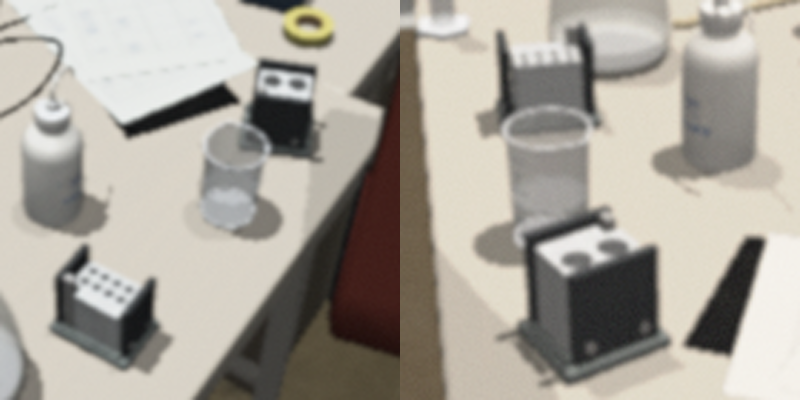

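```bash
python3 - <<'E'
from h import *
s=r.observe();print(go(s,[.45,-.30,.24]))
D=cam("side");S=cam("scene")
for uv in [(258,105),(272,235),(275,350)]:print(ray(D,uv,0))
for uv in [(420,158),(300,357)]:print('S',ray(S,uv,0))
E
```

```text
[10.01345414 -2.50025687 -0.30004558]
[3.82573455e-01 1.47810960e+00 1.11022302e-16]
[ 0.37773636 -0.01190087  0.        ]
[ 0.35992104 -0.44240818  0.        ]
S [ 0.38523768 -0.41198103  0.        ]
S [0.33017955 0.37660572 0.        ]
```

Emit:
send_rows(increments=[1,2,-0.5,0,-10,1,4,-1,0,-20,1,6,-1.5,-0.3,-30,1,8,-2,-0.3,-40,1,10,-2.5,-0.3,-50,1,10,-2.5,-0.3,-60,1,10,-2.5,-0.3,-70,1,10,-2.5,-0.3,-80,1,10,-2.5,-0.3,-80,1,10,-2.5,-0.3,-80], grip_force=60)

```text
t: 1.4
position: [0.4496, -0.3004, 0.2402]
orientation: [-1.97, -2.447, 0.0]
contact_force: [-0.5, 0.7, 0.3]
gripper_width: 0.0859
finger_force: 0.0
```

```bash
python3 - <<'E'
from h import *
s=r.observe();print(s['t'],s['position'],yawy(s),s['joints'])
cv2.imwrite("pics/w1.png",r.get_image("wrist")[:,:,::-1])
E
```

```text
1.4 [ 0.44961268 -0.3004422   0.24018157] 12.339719801727954 [-7.24292143e-01  3.16294993e-01 -9.37916853e-02  1.16097553e+00
 -1.84485705e-05  6.31135465e-01]
```

View pics/w1.png

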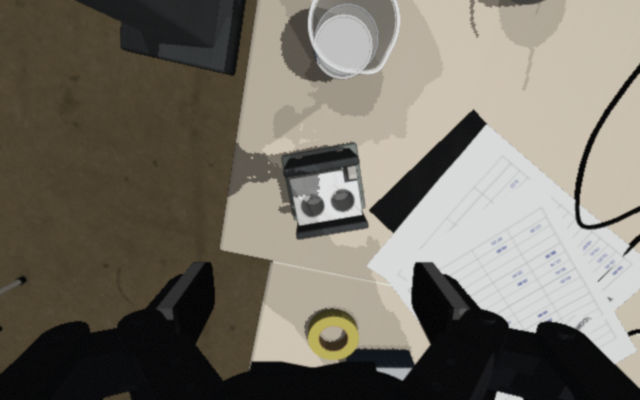

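```bash
python3 - <<'E'
from h import *
s=r.observe();W=cam("wrist",s)
c=ray(W,(327,195),.076);print(c,[ray(W,u,.076) for u in((289,180),(297,232),(366,222))], 'tape',ray(W,(333,335),0),'beak',ray(W,(345,50),0))
p=c.copy();p[2]=.17;p-=tool(s)[:,0]*.071;p[2]=.17
print(p,go(s,p))
E
```

```text
[ 0.46472967 -0.30233236  0.076     ] [array([ 0.42680672, -0.2958598 ,  0.076     ]), array([ 0.44450246, -0.34486344,  0.076     ]), array([ 0.50771252, -0.32050172,  0.076     ])] tape [ 0.52372559 -0.50689889  0.        ] beak [ 0.45525512 -0.1632987   0.        ]
[ 0.47994584 -0.37168268  0.17      ] [-2.53566428  0.47889481  2.34095933]
```

Camera to be put straight over the block, turned about −8° so axes match.

Emit:
send_rows(increments=[1,-1,0.2,1,0,1,-2,0.4,2,0,1,-2.5,0.5,2.3,0,1,-2.5,0.5,2.3,0,1,-2.5,0.5,2.3,0])

```text
t: 2.08
position: [0.4807, -0.37, 0.1724]
orientation: [1.965, 2.45, 0.0]
contact_force: [-0.1, 0.2, 0.3]
gripper_width: 0.0854
finger_force: 0.0
```

```bash
python3 - <<'E'
from h import *
s=r.observe();im=r.get_image("wrist")[:,:,::-1];W=cam("wrist",s);print(s['t'],s['position'],yawy(s))
cv2.imwrite("pics/w2.png",im)
c=proj(W,[.4647,-.3023,.084]).astype(int);print(c)
x0,y0=c[0]-80,max(c[1]-80,0);cr=im[y0:y0+160,x0:x0+160]
print(x0,y0)
cv2.imwrite("pics/w2c.png",cv2.resize(cr,(600,600),interpolation=cv2.INTER_CUBIC))
E
```

```text
2.075 [ 0.48073664 -0.36998377  0.17240931] 12.547167019838524
[310 113]
230 33
```

View pics/w2c.png

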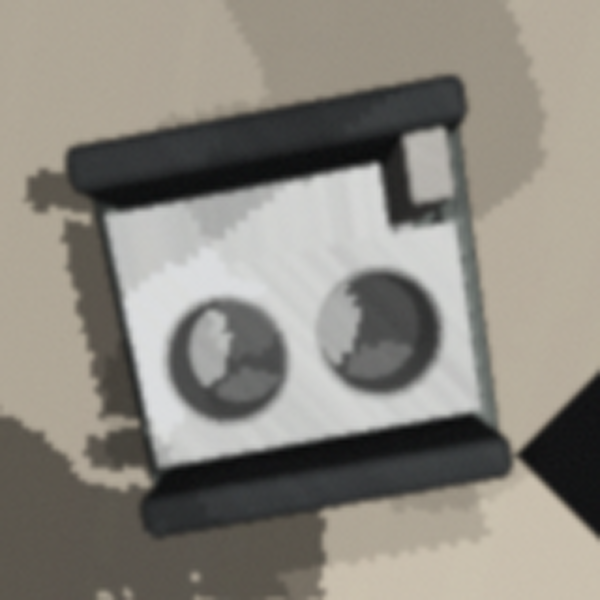

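```bash
python3 - <<'E'
from h import *
np.set_printoptions(precision=4,suppress=True)
class _: pass
s=r.observe();W=cam("wrist",s)
f=lambda u,z:ray(W,(230+u[0]/3.75-.4,33+u[1]/3.75-.4),z)[:2]
q=[f(u,.084) for u in((70,148),(464,78),(512,468),(147,538))]
print("st",np.mean(q,0),[np.linalg.norm(q[i]-q[i-1]) for i in range(4)],[np.degrees(np.arctan2(*(a)[::-1])) for a in(q[1]-q[0],q[2]-q[3],q[0]-q[3],q[1]-q[2])])
TL,BL,BR=[f(u,.076) for u in((104,210),(160,470),(497,412))]
print("blk",(TL+BR)/2,np.linalg.norm(BR-BL),np.linalg.norm(TL-BL),np.degrees(np.arctan2(*(BR-BL)[::-1])),np.degrees(np.arctan2(*(TL-BL)[::-1])))
print("wells mid",(f((228,358),.076)+f((378,330),.076))/2)
E
```

```text
st [ 0.4646 -0.3045] [np.float64(0.06872338596726145), np.float64(0.06818753436745353), np.float64(0.06683125094218162), np.float64(0.06887941710019077)] [np.float64(21.881200725970327), np.float64(23.45464465607101), np.float64(111.53184043980275), np.float64(112.0928515345307)]
blk [ 0.4657 -0.3039] 0.06465395605318966 0.0474847500906906 22.22933784322704 112.86091789003673
wells mid [ 0.4665 -0.3093]
```

```bash
python3 - <<'E'
from h import *
s=r.observe();print(go(s,[.495,-.004,.172]))
E
```

```text
[1.18035021e+01 3.11534812e+00 1.03705802e-02]
```

Emit:
send_rows(increments=[1,0.5,0,-1,0,1,2,0.6,-2,0,1,4,1,-2,0,1,6,1.6,-2,0,1,8,2.2,-2,0,1,10,2.7,-1.5,0,1,11.8,3.1,-1,0,1,11.8,3.1,0,0,1,11.8,3.1,0,0,1,11.8,3.1,0,0])

```text
t: 3.38
position: [0.4949, -0.005, 0.1727]
orientation: [1.965, 2.449, 0.001]
contact_force: [-0.6, -0.5, -0.5]
gripper_width: 0.0853
finger_force: 0.0
```

```bash
python3 - <<'E'
from h import *
s=r.observe();im=r.get_image("wrist")[:,:,::-1];W=cam("wrist",s);print(s['t'],s['position'],yawy(s))
cv2.imwrite("pics/w3.png",im)
# composite: whole image halved + crop at 3x
c=proj(W,[.48,.065,.084]).astype(int);x0,y0=c[0]-90,max(c[1]-90,0);cr=im[y0:y0+180,x0:x0+180];print(c,x0,y0)
o=np.zeros((540,800,3),np.uint8);o[:,:540]=cv2.resize(cr,(540,540),interpolation=cv2.INTER_CUBIC)
o[:163,540:]=cv2.resize(im,(260,163),interpolation=cv2.INTER_AREA);cv2.imwrite("pics/w3c.png",o)
E
```

```text
3.375 [ 0.49487437 -0.00502787  0.17273036] 12.52831104313212
[312 110] 222 20
```

View pics/w3c.png

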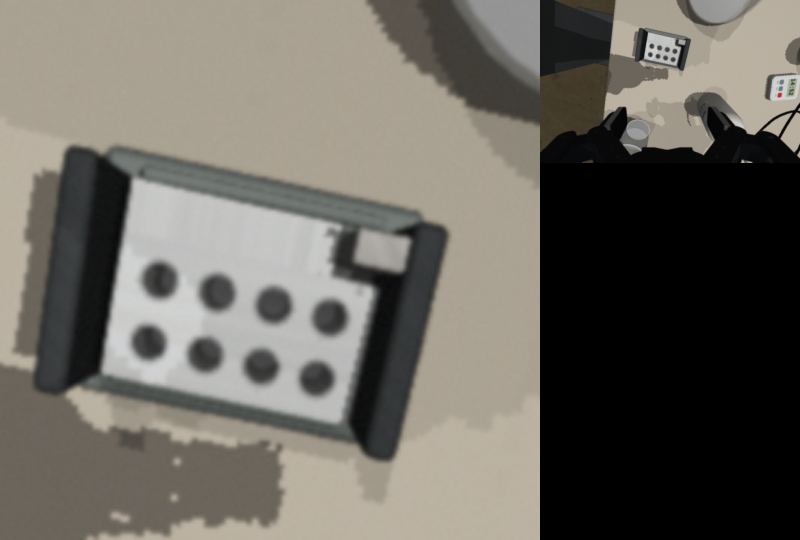

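```bash
python3 - <<'E'
from h import *
np.set_printoptions(precision=4,suppress=True)
s=r.observe();W=cam("wrist",s)
f=lambda u,z:ray(W,(222+u[0]/3-.4,20+u[1]/3-.4),z)[:2]
q=[f(u,.084) for u in((66,147),(447,228),(393,460),(35,390))]
print("st",np.mean(q,0),[np.linalg.norm(q[i]-q[i-1]) for i in range(4)],[np.degrees(np.arctan2(*(a)[::-1])) for a in(q[1]-q[0],q[2]-q[3],q[0]-q[3],q[1]-q[2])])
TL,BL,BR=[f(u,.066) for u in((135,178),(101,374),(343,426))]
print("blk",(TL+BR)/2,np.linalg.norm(BR-BL),np.linalg.norm(TL-BL),np.degrees(np.arctan2(*(BR-BL)[::-1])),np.degrees(np.arctan2(*(TL-BL)[::-1])))
im=cv2.imread("pics/w3.png")
g=lambda u,z:ray(W,(u[0]*640/260,u[1]*640/260),z)
print('beaker lip',g((98,131),.1),'bottle',g((174,104),.08))
E
```

```text
st [0.4743 0.0551] [np.float64(0.052575295522643985), np.float64(0.08408366609095949), np.float64(0.05236127044038733), np.float64(0.08397878204475466)] [np.float64(1.1991851825897146), np.float64(1.3449536231666432), np.float64(91.45933236407487), np.float64(91.34532928917015)]
blk [0.475  0.0556] 0.06099455585585292 0.04615328724391859 0.3659531827491561 89.88350209762326
beaker lip [ 0.4613 -0.0948  0.1   ] bottle [ 0.5903 -0.0206  0.08  ]
```

```bash
cat >> h.py <<'E'
def plan(x,y,z,yaw):
    s=r.observe();print('t',s['t'],'shift',np.round(go(s,[x,y,z]),2),'twist',round(-((yaw-yawy(s)+180)%360-180),1),'pos',np.round(s['position'],4),'w',round(s['gripper_width'],4),'q6',round(s['joints'][5],2),'F',np.round(s['contact_force'],1))
E
python3 -c "
from h import *
plan(.475,.0555,.13,91.1)"
```

```text
t 3.425 shift [ 2.12 -0.22  1.42] twist -78.6 pos [ 0.4952 -0.0053  0.1728] w 0.0856 q6 1.19 F [0.5 0.  0.4]
```

Emit:
send_rows(increments=[1,0.3,0,0,-10,1,0.6,0,0,-20,1,0.9,-0.1,0,-30,1,1.2,-0.1,0.2,-40,1,1.5,-0.1,0.5,-50,1,1.8,-0.2,0.8,-60,1,2.1,-0.2,1.1,-70,1,2.12,-0.22,1.42,-78.6,1,2.12,-0.22,1.42,-78.6,1,2.12,-0.22,1.42,-78.6])

```text
t: 4.68
position: [0.4749, 0.0555, 0.1296]
orientation: [-0.025, 3.14, -0.0]
contact_force: [0.5, 0.4, -0.2]
gripper_width: 0.085
finger_force: 0.0
```

```bash
python3 -c "
from h import *
plan(.475,.0555,.028,91.1)"
```

```text
t 4.675 shift [ 0.   -0.    3.39] twist -0.2 pos [0.4749 0.0555 0.1296] w 0.085 q6 -0.05 F [ 0.5  0.4 -0.2]
```

Emit:
send_rows(increments=[1,0,0,0.8,0,1,0,0,1.6,0,1,0,0,2.4,0,1,0,0,3,0,1,0,0,3.39,0,1,0,0,3.39,0,0.3,0,0,3.39,0,0.3,0,0,3.39,0,0.2,0,0,3.39,0,0.2,0,0,3.39,0,0.2,0,0,3.39,0,0.2,0,0,3.39,0])

```text
t: 6.18
position: [0.4748, 0.0559, 0.0278]
orientation: [-0.032, 3.14, -0.0]
contact_force: [-0.5, -0.8, 6.0]
gripper_width: 0.0453
finger_force: 61.8
```

Emit:
send_rows(increments=[0,0,0,0,0,0,0,0,0,0,0,0,0,0,0,0,0,0,0,0,0,0,0,0,0])

```text
t: 6.8
position: [0.4748, 0.0559, 0.0278]
orientation: [-0.032, 3.14, -0.0]
contact_force: [-0.6, -1.0, 6.2]
gripper_width: 0.0456
finger_force: 61.8
```

Emit:
send_rows(increments=[0,0,0,-0.5,0,0,0,0,-1.2,0,0,0,0,-2,0,0,0,0,-2.8,0,0,0,0,-3.4,0,0,0.4,-0.8,-3.4,7,0,0.8,-1.8,-3.4,14,0,1.2,-2.8,-3.4,21,0,1.5,-3.7,-3.2,28,0,1.5,-3.7,-2.8,28,0,1.5,-3.7,-2.4,28])

```text
t: 8.18
position: [0.4313, -0.0555, 0.0983]
orientation: [-0.727, -3.056, -0.001]
contact_force: [-0.4, 0.4, -5.3]
gripper_width: 0.045
finger_force: 63.4
```

```bash
python3 - <<'E'
from h import *
plan(.43,-.055,.019,63)
for n in("side","scene"): cv2.imwrite(f"pics/{n}1.png",r.get_image(n)[:,:,::-1])
a=cv2.imread("pics/scene1.png");b=cv2.imread("pics/side1.png")
cv2.imwrite("pics/crop1.png",np.hstack([cv2.resize(x,(400,500),interpolation=cv2.INTER_CUBIC) for x in(a[120:300,270:414],b[150:330,245:389])]))
E
```

```text
t 8.175 shift [ 0.05 -0.    2.64] twist 0.2 pos [ 0.4313 -0.0555  0.0983] w 0.045 q6 0.17 F [-0.4  0.4 -5.3]
```

View pics/crop1.png

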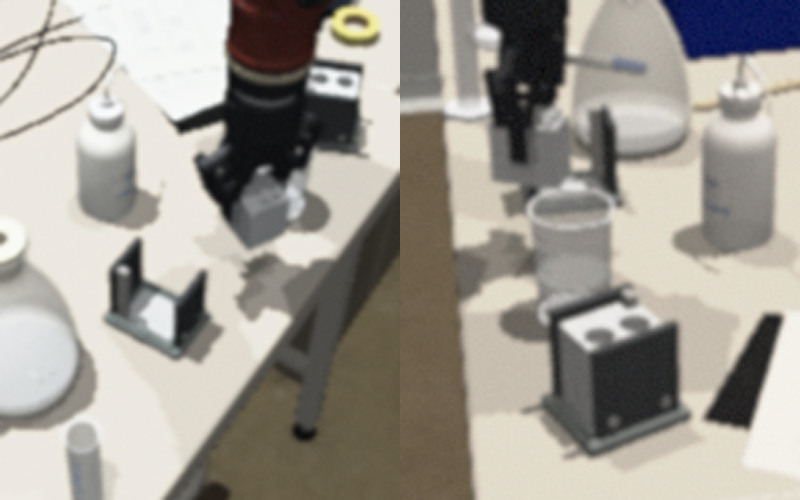

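The block hangs upright between the fingers (scene view about (260,215) in the crop), the end station is empty. Setting down.

Emit:
send_rows(increments=[0,0,0,0.7,0,0,0,0,1.4,0,0,0,0,2,0,0,0,0,2.4,0,0,0,0,2.55,0,0,0,0,2.63,0,0,0,0,2.68,0,0,0,0,2.68,0])

```text
t: 9.28
position: [0.4316, -0.056, 0.0189]
orientation: [0.729, 3.055, -0.0]
contact_force: [-0.0, -0.6, -5.4]
gripper_width: 0.0451
finger_force: 63.3
```

Emit:
send_rows(increments=[0,0,0,0.03,0,0,0,0,0.06,0,0,0,0,0.06,0])

```text
t: 9.65
position: [0.4317, -0.056, 0.0179]
orientation: [0.729, 3.055, -0.0]
contact_force: [-5.0, 0.9, 16.8]
gripper_width: 0.0451
finger_force: 65.7
```

Emit:
send_rows(increments=[0.5,0,0,0,0,1,0,0,0,0,1,0,0,0,0,1,0,0,0,0,1,0,0,0,0,1,0,0,-0.8,0,1,0,0,-2,0,1,0,0,-3.2,0,1,0,0,-4.4,0,1,0,0,-5,0,1,0,0,-5,0])

```text
t: 11.02
position: [0.4323, -0.0561, 0.1677]
orientation: [0.728, 3.053, -0.0]
contact_force: [-0.5, -0.0, -0.6]
gripper_width: 0.0852
finger_force: 0.0
```

```bash
python3 -c "
from h import *
plan(.4655,-.304,.16,22.3)"
```

```text
t 11.025 shift [-4.72 -6.87  0.27] twist 40.9 pos [ 0.4323 -0.0561  0.1677] w 0.0852 q6 0.17 F [-0.5 -0.  -0.6]
```

Emit:
send_rows(increments=[1,-0.6,-0.9,0,6,1,-1.4,-2,0,13,1,-2.2,-3.2,0,20,1,-3,-4.4,0,27,1,-3.8,-5.6,0,34,1,-4.5,-6.5,0.1,40.9,1,-4.72,-6.87,0.27,40.9,1,-4.72,-6.87,0.27,40.9,1,-4.72,-6.87,0.27,40.9])

```text
t: 12.15
position: [0.4643, -0.3024, 0.1583]
orientation: [-1.747, -2.609, -0.001]
contact_force: [-1.3, -0.5, -0.1]
gripper_width: 0.0857
finger_force: 0.0
```

```bash
python3 - <<'E'
from h import *
plan(.4655,-.304,.030,22.3)
E
```

```text
t 12.15 shift [-0.07  0.02  4.28] twist 0.1 pos [ 0.4643 -0.3024  0.1583] w 0.0857 q6 0.47 F [-1.3 -0.5 -0.1]
```

Emit:
send_rows(increments=[1,-0.05,0,1,0,1,-0.05,0,2,0,1,-0.05,0,3,0,1,-0.05,0,3.8,0,1,-0.05,0,4.28,0,1,-0.05,0,4.28,0,0.4,-0.05,0,4.28,0,0,-0.05,0,4.28,0,0,-0.05,0,4.28,0,0,-0.05,0,4.28,0,0,-0.05,0,4.28,0,0,-0.05,0,4.28,0])

```text
t: 13.65
position: [0.466, -0.3057, 0.0316]
orientation: [1.75, 2.607, -0.0]
contact_force: [-0.9, 1.2, 6.6]
gripper_width: 0.0614
finger_force: 66.5
```

```bash
python3 - <<'E'
from h import *
plan(.555,-.175,.14,40)
E
```

```text
t 13.65 shift [ 2.9   4.4  -3.62] twist -17.7 pos [ 0.466  -0.3057  0.0316] w 0.0614 q6 0.47 F [-0.9  1.2  6.6]
```

Emit:
send_rows(increments=[0,0,0,-0.5,0,0,0,0,-1.2,0,0,0,0,-2,0,0,0,0,-2.9,0,0,0.2,0.3,-3.6,0,0,0.8,1.2,-3.6,-6,0,1.6,2.4,-3.6,-12,0,2.4,3.6,-3.6,-17.7,0,2.9,4.4,-3,-17.7,0,2.9,4.4,-2.2,-17.7,0,2.9,4.4,-1.6,-17.7,0,2.9,4.4,-1.6,-17.7])

```text
t: 15.15
position: [0.5535, -0.174, 0.0779]
orientation: [-1.327, -2.845, -0.0]
contact_force: [0.5, -0.1, -2.5]
gripper_width: 0.0615
finger_force: 66.2
```

```bash
python3 - <<'E'
from h import *
plan(.555,-.175,.0216,40)
E
```

```text
t 15.15 shift [-0.06  0.02  1.88] twist -0.0 pos [ 0.5535 -0.174   0.0779] w 0.0615 q6 0.44 F [ 0.5 -0.1 -2.5]
```

Emit:
send_rows(increments=[0,0,0,0.7,0,0,0,0,1.3,0,0,0,0,1.7,0,0,0,0,1.82,0,0,0,0,1.87,0,0,0,0,1.9,0,0,0,0,1.9,0])

```text
t: 16.02
position: [0.5547, -0.1747, 0.0217]
orientation: [1.328, 2.846, 0.0]
contact_force: [0.5, -0.1, -1.3]
gripper_width: 0.0616
finger_force: 66.2
```

Emit:
send_rows(increments=[0,0,0,0.02,0,0,0,0,0.05,0,0,0,0,0.05,0])

```text
t: 16.4
position: [0.5547, -0.1747, 0.0216]
orientation: [1.328, 2.846, -0.0]
contact_force: [-6.1, 2.7, 17.1]
gripper_width: 0.0613
finger_force: 68.4
```

Emit:
send_rows(increments=[0.5,0,0,0,0,1,0,0,0,0,1,0,0,0,0,1,0,0,0,0,1,0,0,-0.8,0,1,0,0,-2,0,1,0,0,-3,0,1,0,0,-3,-10,1,0,0,-3,-20,1,0,0,-3,-30,1,0,0,-3,-40,1,0,0,-3,-50])

```text
t: 17.9
position: [0.5544, -0.1746, 0.1096]
orientation: [0.008, -3.141, -0.0]
contact_force: [-0.2, 0.4, -0.2]
gripper_width: 0.0853
finger_force: 0.0
```

```bash
python3 - <<'E'
from h import *
plan(.5547,-.1747,.11,130)
E
```

```text
t 17.9 shift [-0.01 -0.   -0.01] twist -39.7 pos [ 0.5544 -0.1746  0.1096] w 0.0853 q6 -0.44 F [-0.2  0.4 -0.2]
```

Emit:
send_rows(increments=[1,0,0,0,-10,1,0,0,0,-20,1,0,0,0,-30,1,0,0,0,-39.8,1,0,0,0,-39.8,1,0,0,0.9,-39.8,1,0,0,1.9,-39.8,1,0,0,2.7,-39.8,1,0,0,2.9,-39.8,1,0,0,2.9,-39.8,0.3,0,0,2.9,-39.8,0,0,0,2.9,-39.8])

```text
t: 19.4
position: [0.5551, -0.1749, 0.0237]
orientation: [-1.067, 2.954, -0.002]
contact_force: [0.1, 0.8, -0.2]
gripper_width: 0.0517
finger_force: 0.0
```

Emit:
send_rows(increments=[0,0,0,0,0,0,0,0,0,0,0,0,0,0,0,0,0,0,0,0,0,0,0,0,0])

```text
t: 20.02
position: [0.5551, -0.1748, 0.0237]
orientation: [-1.068, 2.953, -0.001]
contact_force: [0.1, 0.3, 5.8]
gripper_width: 0.0456
finger_force: 62.4
```

```bash
python3 - <<'E'
from h import *
plan(.4743,.0551,.13,91.4)
E
```

```text
t 20.025 shift [-2.83  7.61 -3.55] twist 38.4 pos [ 0.5551 -0.1748  0.0237] w 0.0456 q6 -1.12 F [0.1 0.3 5.8]
```

Emit:
send_rows(increments=[0,0,0,-0.6,0,0,0,0,-1.5,0,0,0,0,-2.7,0,0,0,0,-3.9,0,0,-0.05,0.5,-4.5,0,0,-0.2,1.9,-4.5,8,0,-0.42,3.35,-4.5,16,0,-1.2,4.8,-4.5,24,0,-2,6.2,-4.5,32,0,-2.83,7.61,-4.5,38.4,0,-2.83,7.61,-4.5,38.4,0,-2.83,7.61,-4.5,38.4])

```text
t: 21.52
position: [0.4729, 0.0554, 0.1574]
orientation: [0.04, -3.141, 0.0]
contact_force: [0.0, -0.8, -2.9]
gripper_width: 0.0455
finger_force: 62.9
```

```bash
python3 - <<'E'
from h import *
plan(.4743,.0551,.09,91.4)
im=r.get_image("wrist")[:,:,::-1]
cv2.imwrite("pics/w4.png",im)
E
```

```text
t 21.525 shift [-0.05 -0.01  2.25] twist 0.1 pos [0.4729 0.0554 0.1574] w 0.0455 q6 -0.06 F [ 0.  -0.8 -2.9]
```

View pics/w4.png

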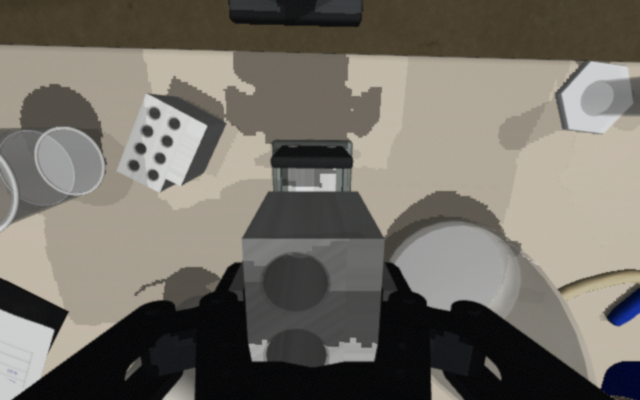

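Emit:
send_rows(increments=[0,-0.04,0,0.6,0,0,-0.04,0,1.2,0,0,-0.04,0,1.5,0,0,-0.04,0,1.7,0,0,-0.04,0,1.9,0,0,-0.04,0,2.1,0,0,-0.04,0,2.1,0])

```text
t: 22.45
position: [0.4747, 0.0553, 0.0945]
orientation: [0.037, -3.141, -0.0]
contact_force: [0.3, -0.0, -3.2]
gripper_width: 0.0454
finger_force: 62.9
```

Emit:
send_rows(increments=[0,0,0,0.3,0,0,0,0,0.7,0,0,0,0,1.1,0,0,0,0,1.5,0,0,0,0,1.8,0,0,0,0,1.95,0,0,0,0,1.95,0])

```text
t: 23.32
position: [0.4748, 0.0552, 0.0361]
orientation: [0.037, -3.141, -0.0]
contact_force: [-0.6, -0.0, -2.5]
gripper_width: 0.0458
finger_force: 62.9
```

Emit:
send_rows(increments=[0,0,0,0.05,0,0,0,0,0.08,0,0,0,0,0.1,0,0,0,0,0.1,0])

```text
t: 23.82
position: [0.4751, 0.0552, 0.0337]
orientation: [-0.037, 3.141, -0.0]
contact_force: [-2.1, 0.1, 3.2]
gripper_width: 0.0458
finger_force: 63.4
```

Emit:
send_rows(increments=[0,0,0,0.02,0,0.6,0,0,0.02,0,1,0,0,0.02,0,1,0,0,0,0,1,0,0,0,0,1,0,0,-0.8,0,1,0,0,-2,0,1,0,0,-3.2,0,1,0,0,-4.3,0,1,0,0,-4.3,0])

```text
t: 25.08
position: [0.4766, 0.0552, 0.1645]
orientation: [-0.037, 3.137, -0.0]
contact_force: [-0.4, -0.8, -0.8]
gripper_width: 0.0852
finger_force: 0.0
```

```bash
python3 - <<'E'
from h import *
plan(.4317,-.056,.14,-27)
im=cv2.imread("pics/w4.png")
# narrow block top corners, seen in w4 (pose then)
s=r.observe();s['position']=np.array([.4729,.0554,.1574]);s['orientation']=np.array([.04,-3.141,0]);W=cam("wrist",s)
g=cv2.cvtColor(im,cv2.COLOR_BGR2GRAY);m=(g[80:200,105:230]>185).astype(np.uint8)
cs=max(cv2.findContours(m,0,2)[0],key=cv2.contourArea)[:,0]+[105,80]
P=np.array([ray(W,u,.056)[:2] for u in cs],np.float32);print(cv2.minAreaRect(P))
E
```

```text
t 25.075 shift [ 1.59 -3.67  0.81] twist 118.4 pos [0.4766 0.0552 0.1645] w 0.0852 q6 -0.06 F [-0.4 -0.8 -0.8]
((0.4319785535335541, -0.05456988140940666), (0.04545482248067856, 0.061751894652843475), 63.648372650146484)
```

Emit:
send_rows(increments=[1,0.3,-0.6,0,10,1,0.6,-1.2,0,20,1,0.9,-1.8,0,30,1,1.2,-2.5,0,40,1,1.4,-3.1,0,50,1,1.59,-3.66,0,60,1,1.59,-3.66,0,70,1,1.59,-3.66,0.2,80,1,1.59,-3.66,0.4,90,1,1.59,-3.66,0.6,100,1,1.59,-3.66,0.8,110,1,1.59,-3.66,0.8,118])

```text
t: 26.58
position: [0.4289, -0.0554, 0.137]
orientation: [-2.676, -1.642, 0.002]
contact_force: [0.6, -0.1, -0.6]
gripper_width: 0.0857
finger_force: 0.0
```

```bash
python3 - <<'E'
from h import *
plan(.4317,-.0555,.022,-26.7)
E
```

```text
t 26.575 shift [0.04 0.09 3.83] twist -0.2 pos [ 0.4289 -0.0554  0.137 ] w 0.0857 q6 1.74 F [ 0.6 -0.1 -0.6]
```

Emit:
send_rows(increments=[1,0,0.05,0,0,1,0,0.05,0.8,0,1,0,0.05,1.7,0,1,0,0.05,2.6,0,1,0,0.05,3.4,0,1,0,0.05,3.8,0,1,0,0.05,3.8,0,0.5,0,0.05,3.8,0,0,0,0.05,3.8,0,0,0,0.05,3.8,0,0,0,0.05,3.8,0,0,0,0.05,3.8,0])

```text
t: 28.08
position: [0.4318, -0.0565, 0.0253]
orientation: [2.672, 1.65, 0.002]
contact_force: [-0.6, 0.1, 6.3]
gripper_width: 0.0612
finger_force: 65.7
```

```bash
python3 - <<'E'
from h import *
s=r.observe();print(s['finger_force'],yawy(s))
plan(.4646,-.3045,.16,22.3)
E
```

```text
65.66680312156677 -26.611252292674948
t 28.075 shift [-6.9   4.69 -4.49] twist -48.9 pos [ 0.4318 -0.0565  0.0253] w 0.0612 q6 1.74 F [-0.6  0.1  6.3]
```

Emit:
send_rows(increments=[0,0,0,-0.6,0,0,0,0,-1.5,0,0,0,0,-2.7,0,0,0,0,-3.9,0,0,-0.3,0.2,-4.5,0,0,-1.3,0.9,-4.5,-9,0,-2.5,1.7,-4.5,-18,0,-3.7,2.5,-4.5,-27,0,-4.9,3.3,-4.5,-36,0,-6,4.1,-4.5,-45,0,-6.9,4.69,-4.5,-48.9,0,-6.9,4.69,-4.5,-48.9])

```text
t: 29.58
position: [0.4641, -0.3064, 0.1593]
orientation: [1.752, 2.607, -0.001]
contact_force: [0.1, 1.1, -5.5]
gripper_width: 0.0612
finger_force: 67.9
```

Emit:
send_rows(increments=[0,0,0,0,0,0,0,0,0.4,0])

```text
t: 29.82
position: [0.4646, -0.3039, 0.1477]
orientation: [1.749, 2.608, 0.0]
contact_force: [0.2, 0.6, -3.9]
gripper_width: 0.0612
finger_force: 68.1
```

```bash
python3 - <<'E'
from h import *
plan(.4646,-.3045,.095,22.3)
im=r.get_image("wrist")[:,:,::-1]
cv2.imwrite("pics/w5.png",im)
E
```

```text
t 29.825 shift [-0.02 -0.01  1.76] twist -0.0 pos [ 0.4646 -0.3039  0.1477] w 0.0612 q6 0.47 F [ 0.2  0.6 -3.9]
```

View pics/w5.png

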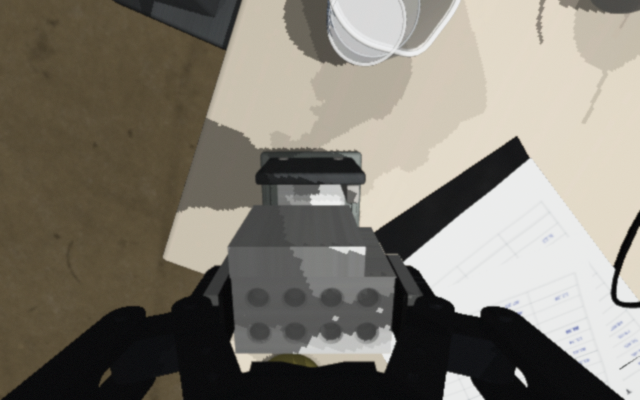

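The narrow block hangs with its notch at upper right (370,240), in line with the station's cheek at (310,170). Going down.

Emit:
send_rows(increments=[0,-0.02,0,0.5,0,0,-0.02,0,1,0,0,-0.02,0,1.3,0,0,-0.02,0,1.5,0,0,-0.02,0,1.7,0,0,-0.02,0,1.75,0,0,-0.02,0,1.75,0])

```text
t: 30.75
position: [0.4645, -0.3051, 0.095]
orientation: [1.751, 2.608, -0.0]
contact_force: [0.1, 0.0, -3.9]
gripper_width: 0.0609
finger_force: 68.1
```

Emit:
send_rows(increments=[0,0,0,0.2,0,0,0,0,0.5,0,0,0,0,0.9,0,0,0,0,1.3,0,0,0,0,1.7,0,0,0,0,1.9,0,0,0,0,1.95,0,0,0,0,1.95,0])

```text
t: 31.75
position: [0.4645, -0.3051, 0.0365]
orientation: [1.751, 2.608, -0.0]
contact_force: [-0.3, -1.2, -5.5]
gripper_width: 0.0612
finger_force: 68.1
```

Emit:
send_rows(increments=[0,0,0,0.03,0,0,0,0,0.06,0,0,0,0,0.06,0,0,0,0,0.06,0])

```text
t: 32.25
position: [0.4646, -0.3052, 0.0353]
orientation: [1.75, 2.608, -0.0]
contact_force: [-2.4, 0.5, 6.1]
gripper_width: 0.0608
finger_force: 69.1
```

Seated. Release, rise, then check both blocks.

Emit:
send_rows(increments=[0.6,0,0,0.01,0,1,0,0,0.01,0,1,0,0,0,0,1,0,0,0,0,1,0,0,0,0,1,0,0,-0.8,0,1,0,0,-2,0,1,0,0,-3.2,0,1,0,0,-4.4,0,1,-1,0,-5,0,1,-2.5,0,-5,0,1,-3.5,0,-5,0])

```text
t: 33.75
position: [0.5048, -0.4039, 0.1847]
orientation: [1.751, 2.607, -0.0]
contact_force: [0.1, 0.4, 0.0]
gripper_width: 0.0854
finger_force: 0.0
```

```bash
python3 - <<'E'
from h import *
s=r.observe();print(s['t'],s['position'],s['contact_force'])
a=r.get_image("scene")[:,:,::-1];b=r.get_image("side")[:,:,::-1];w=r.get_image("wrist")[:,:,::-1]
f=lambda x,wd:cv2.resize(x,(wd,300),interpolation=cv2.INTER_CUBIC)
cv2.imwrite("pics/fin.png",np.vstack([np.hstack([f(a[130:262,285:461],400),f(b[175:307,240:416],400)]),np.hstack([f(w[20:200,190:430],400),np.zeros((300,400,3),np.uint8)])]))
E
```

```text
33.75 [ 0.50478984 -0.40385136  0.18474793] [0.14938956 0.35681293 0.02889865]
```

View pics/fin.png

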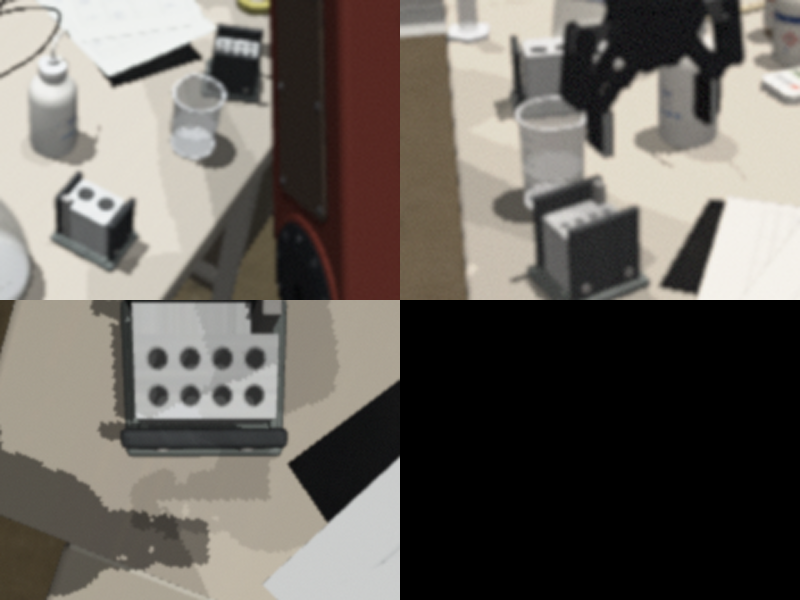

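The final views show the wide block seated in the end station (scene crop (95,210)), and the narrow block seated in the side station with its notch at the post (wrist crop (265,315)). The beaker and wash bottle are standing, and the arm is clear.

```bash
python3 -c "
from cell import r
print(r.close_job())"
```

```text
the job is handed in; nothing more can be done
None
```

The two blocks are swapped and the job is handed in: in the last camera views each sits in the other's station with its cut corner at the post, the beaker and wash bottle stand, and the clock read about 34 s of 72 s. The hand-in gave no verdict.

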